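# Put the rinsed dosing measures back on their rests

### The arm

A 7-joint arm with a two-finger parallel gripper is mounted at the origin on a cart in front of the work surface, level with it; the furniture and walls round the work are solid. World frame = base frame: x ahead of the robot, y to its left, z up, the work surface at z = 0. Lengths are in mm, angles in rad, forces in N, time in s.
With the tool pointing down it reaches from about 400 to 850 mm from the base axis. Payload 4.5 kg.
Tool frame: the origin (TCP) lies at the very end of the fingers, on their centre line; the grasp point (between the pads) lies 19 mm behind it; z points along the fingers, y is the line along which they close (so a half turn about z gives the same grasp; the last joint's range is limited). The gripper opens to 85 mm and grips with 20 to 120 N. Pads are 22 mm wide; open, the fingers measure 114 mm over their backs; the gripper's body (76 mm by 85 mm) begins 54 mm behind the grasp point. The pads swing forward as they close: fully open they stand 13 mm farther back than shut.
Start: joints at [1.333, 0.689, -0.195, 1.565, 0.157, 0.902, -0.215], TCP at [167.82, -602.072, 231.317] pointing down, gripper open.
Joint ranges: [-3.01, 3.01], [-0.46, 2.08], [-1.47, 1.51], [0.13, 2.56], [-1, 4.14], [0.04, 2.09], [-2.66, 2.66]. Speed limits (rad/s): [2.57, 2.57, 3.14, 3.14, 3.14, 3.14, 3.14].

### API

Orientations are given as a rotation vector (axis times angle).
In Python, from workcell import r, imaging gives the robot as it stands.
- The arm moves only by the shell command python3 -m creep 'ROWS' [OPENING] [FORCE]. ROWS is JSON, a list of rows, each an object of numbers: "dx", "dy", "dz": the shift along the world's x, y, z in mm; "turn": the turn about the world's z in degrees. In form: [{"dx": .., "dy": .., "dz": .., "turn": ..}, ...]. A call has 1 to 8 rows; each row is the pose to reach, as a shift and turn from the pose commanded when the call began; what a row does not reach only later rows make up. A row lasts 1/8 s, in which the tool goes at most 62.5 mm and 10.7 degrees, less where a joint would pass 70% of its speed; a pose out of reach is approached as far as the arm can. A call with a gripper value outside its range is refused whole. OPENING is the closure, from 0 (fully open) to 1 (shut), set as the call begins (- or left out, the last holds). The fingers move at their own pace and stop on an object; FORCE is the grip in N (left out, the last holds). Time passes only in rows, so rows that repeat a pose let the fingers close. It gives the time, the measured TCP pose, the force, the opening and the grip force at its end, in the units of the state.
- r.get_obs(): the state, without advancing time (a new reading comes with each control period).
- imaging.grab_frame(name): name is "scene" or "top"; returns a dict with "image" (480x640x3 uint8, red, green, blue), "mtx" (3x3 intrinsics, pixels), "rvec" (rotation vector, rad) and "tvec" (3), from world to camera coordinates, as OpenCV has them. Camera axes: x right, y down, z forward; pixel columns grow to the right and rows downward; lengths in mm; the calibration is good to about 2 mm. A picture is of the moment at which its call begins. There is no depth.
- r.close_job(): hands the job in; it is judged then, once.
The state is a dict: "clock": time; "qpos": joint angles; "qvel": joint speeds; "joint_torque": joint torques, N m; "tool_pos": TCP position; "tcp_rot": TCP orientation; "wrist_force": force on the tool from outside, world axes, zero at the start; "wrist_torque": the same for the moment, N m; "width": opening from 0.0 (shut) to 1.0 (fully open); "grip_force": force on a finger pad.
Only numpy, scipy, OpenCV 4.12 (cv2) and the standard library are available. Lean on these libraries where they do the work, as an engineer would, in place of code of your own. Each camera call takes 0.05 s, during which the arm holds its last target. There are 200 camera calls.

### The job

The three dosing cups came back from rinsing stacked in one another: take them apart and stand each one upright on the floor of the drip saucer that matches its colour and size, and set the white powder scoop upright in its white rest with the handle between the two prongs of the fork. Do not tip any of them over on the way, leave the soap pump and the stain remover tube where they are, and let everything stand free at the end.

Things in the scene. Friction and masses are not known exactly. Their poses are not given: they have to be found in the camera images.
- cup_large: Large dosing cup, milky body, blue collar, 64 mm tall, mouth 44 mm wide. Top 24 mm: ribbed collar 62 mm across (grasp it from above, round the outside); narrower below, base 47 mm across. Origin: centre of its underside, z up its axis; round, yaw means nothing. Starts on the worktop, the medium cup hanging in its mouth.
- cup_medium: Medium dosing cup, milky body, green collar, 62 mm tall, mouth 34 mm wide. Top 24 mm: ribbed collar 51 mm across (grasp it from above, round the outside); narrower below, base 38 mm across. Origin: centre of its underside, z up its axis; round, yaw means nothing. Starts hung in the large cup, collar on its rim, body 38 mm deep, 2 mm play: draw it straight up.
- cup_small: Small dosing cup, milky body, orange collar, 60 mm tall, mouth 24 mm wide. Top 24 mm: ribbed collar 40 mm across (grasp it from above, round the outside); narrower below, base 28 mm across. Origin: centre of its underside, z up its axis; round, yaw means nothing. Starts hung in the medium cup, collar on its rim, body 36 mm deep, 2 mm play: draw it straight up.
- scoop: White powder scoop, 38 mm tall, upright on its bowl's flat base. Origin: level of the underside, between bowl and handle. In its own axes the bowl's centre is at x -17, y +22 mm; from there the flat handle runs along (0.652, -0.758), 35 to 37 mm high, to a tip 95 mm off. Grasp the bowl from above, 54 mm wide at the rim, 44 at the base, fingers closing across the handle's direction.
- saucer_large: Round blue drip saucer of the large cup, fixed: well 65 mm wide, white floor 4 mm above the origin, rim 12 mm high and 5.5 mm thick. Origin: centre of the underside, on the worktop.
- saucer_medium: Round green drip saucer of the medium cup, fixed: well 56 mm wide, white floor 4 mm above the origin, rim 12 mm high and 5.5 mm thick. Origin: centre of the underside, on the worktop.
- saucer_small: Round orange drip saucer of the small cup, fixed: well 46 mm wide, white floor 4 mm above the origin, rim 12 mm high and 5.5 mm thick. Origin: centre of the underside, on the worktop.
- scoop_rest: White rest of the scoop, fixed: round well 64 mm wide (grey floor 4 mm up, rim 12 mm) for the bowl; fork with prongs 30 mm apart, 46 mm high, saddle 28 mm, for the handle. Axes as the scoop's: well's centre at x -17, y +22 mm, fork 72 mm from it along (0.652, -0.758). Scoop home: its origin 4 mm above this one, x axes alike. Origin on the worktop.
- soap_pump: Hand soap pump bottle, 48 x 75 x 187 mm, standing loose among the things; a bystander. Origin: centre of the underside.
- stain_stick: White and green stain remover tube, 43 x 146 x 30 mm, lying loose near the front edge; a bystander. Origin: centre of the underside.
There are look-alikes about, which are no part of the job. What is shaped like the cup_large but pink or yellow is not meant.

How it is judged:
By the outcome, as a careful person would: the job done as asked, in the order asked, and still so for the second after the job is handed in, with the robot touching nothing.
It also fails if it takes over 109 s, if anything falls off the work surface, if the arm or the gripper's body presses on something with over 40 N, if the wrist force passes 120 N, or if a joint passes its speed limit or range.

## Working session

There is one attempt and no reset: what is moved stays moved. The work goes in short steps, Python scripts to look and compute and a shell command to move; the robot and the scene stay as the last step left them, time stands still between calls to the robot, and variables do not carry over. Pictures are saved under pics/ and viewed, at most 14 in all, crops included, and the job is handed in when it is done.

```bash
mkdir -p pics; ls; cat > h.py <<'E'
import numpy as np, cv2
from workcell import r, imaging
def grab(n, save=None):
    f=imaging.grab_frame(n)
    if save: cv2.imwrite('pics/'+save+'.png', f['image'][:,:,::-1])
    return f
def ray(f,uv):
    R=cv2.Rodrigues(np.array(f['rvec'],float))[0]; t=np.array(f['tvec'],float).ravel()
    p=cv2.undistortPoints(np.array([[uv]],float),np.array(f['mtx'],float),None).ravel()
    d=R.T@np.array([p[0],p[1],1.]); return -R.T@t, d/np.linalg.norm(d)
def onz(f,uv,z):
    c,d=ray(f,uv); return c+d*(z-c[2])/d[2]
def tri(f,a,g,b):
    c1,d1=ray(f,a);c2,d2=ray(g,b)
    s=np.linalg.lstsq(np.stack([d1,-d2],1),c2-c1,rcond=None)[0]
    p,q=c1+s[0]*d1,c2+s[1]*d2
    return (p+q)/2,np.linalg.norm(p-q)
def proj(f,P):
    return cv2.projectPoints(np.array(P,float).reshape(-1,3),np.array(f['rvec'],float),np.array(f['tvec'],float),np.array(f['mtx'],float),None)[0].reshape(-1,2)
E
python3 - <<'E'
from h import *
import pickle
for n in ('scene','top'):
    f=grab(n,n+'0'); pickle.dump(f,open(n+'0.pkl','wb'))
    print(n,ray(f,(320,240)),f['mtx'][0][0])
print(r.get_obs())
E
```

```text
pics
scene (array([ -7.75316749, 551.19746432, 813.16230093]), array([ 0.47768657, -0.53400338, -0.69760729])) 561.6994514704112
top (array([ 329.38935977,  -36.07647961, 1125.03374362]), array([ 0.12062434, -0.02121575, -0.99247149])) 505.18439192572123
{'clock': 0.1, 'qpos': array([ 1.33282465,  0.6899088 , -0.1945549 ,  1.56626764,  0.15727127,
        0.9024752 , -0.21510738]), 'qvel': array([ 9.21374573e-04, -2.81951457e-03,  2.99054424e-05, -2.07261444e-03,
       -1.96333013e-04,  3.63914506e-04, -1.53511695e-03]), 'joint_torque': array([-3.99832235e-03, -5.40609884e+01, -1.27161853e+00, -1.58987457e+01,
        9.35645396e-03,  4.38457530e-03,  1.32931132e-05]), 'tool_pos': array([ 167.59855592, -601.49462407,  230.55233024]), 'tcp_rot': array([-3.11098788e+00, -4.25489457e-01,  4.70801031e-04]), 'wrist_force': array([ 0.27372127,  0.34045071, -0.22417127]), 'wrist_torque': array([0.04151355, 0.01402855, 0.02038179]), 'grip_force': 0.0, 'width': 0.9977294805855143}
```

View pics/scene0.png

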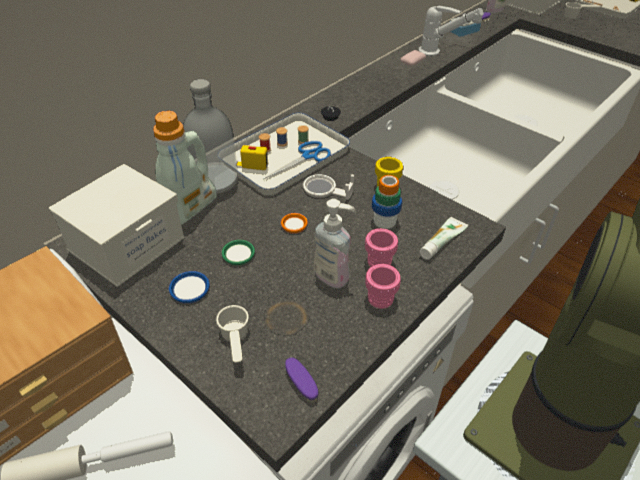

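View pics/top0.png

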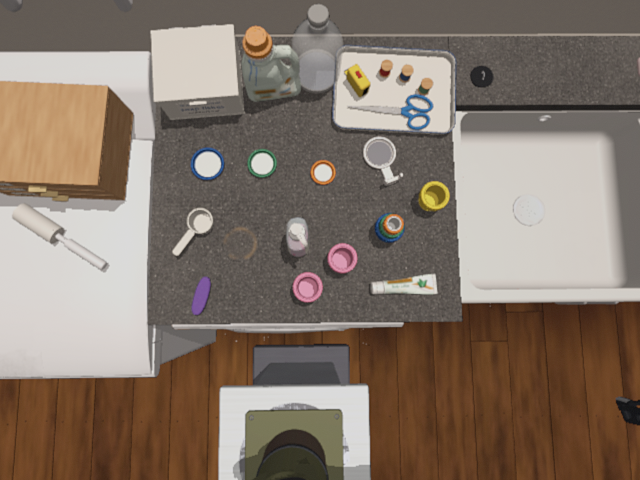

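The scene view shows the cup stack at (387,200): orange on green on blue collars. Other things in it:
- **Saucers:** blue (189,287), green (238,252), orange (294,223)
- **Scoop rest:** (319,186), fork near (343,190)
- **Scoop:** bowl (233,320), handle tip (237,358)
- **Bystanders:** pump (332,250), tube (444,238)

In the top view the stack is at (390,227), the scoop bowl at (200,222), and the rest at (380,152) with its fork at (393,176).

Candidates for the large cup in the top view are pink (342,259), pink (307,288), yellow (433,196) and the blue-collared stack (390,227). Only the stack fits, because it has a blue collar and the nested green and orange cups. I'll confirm it in a crop.

```bash
cat > m.py <<'E'
from h import *
import pickle
F={n:pickle.load(open(n+'0.pkl','rb')) for n in('scene','top')}
if __name__=='__main__':
    H={n:cv2.cvtColor(F[n]['image'],cv2.COLOR_RGB2HSV) for n in F}
    col={'blue':((100,140,40),(125,255,255)),'green':((60,120,30),(90,255,255)),'orange':((5,150,120),(16,255,255))}
    roi={'blue':{'scene':(165,265,50,45),'top':(185,142,45,45)},'green':{'scene':(215,232,48,40),'top':(242,145,40,40)},'orange':{'scene':(275,208,40,32),'top':(305,155,36,36)}}
    st={'scene':(365,165,45,70),'top':(368,205,45,45)}
    def el(n,c,b):
        x,y,w,h=b; m=cv2.inRange(H[n][y:y+h,x:x+w],*map(np.array,col[c]))
        p=cv2.findNonZero(m)
        k=max(cv2.findContours(m,cv2.RETR_EXTERNAL,cv2.CHAIN_APPROX_NONE)[0],key=cv2.contourArea)
        e=cv2.fitEllipse(cv2.convexHull(k)); return np.array(e[0])+(x,y),np.array(e[1])
    for c in col:
        s,t=el('scene',c,roi[c]['scene']),el('top',c,roi[c]['top'])
        P,g=tri(F['scene'],s[0],F['top'],t[0])
        print('saucer',c,s[0],t[0],P.round(1),'gap',g.round(1),'onz12',onz(F['scene'],s[0],12).round(1),onz(F['top'],t[0],12).round(1),'dia',t[1]*1113/505)
    out=[]
    for n in F:
        x,y,w,h=st[n]
        out.append(cv2.resize(F[n]['image'][y-20:y+60,x-50:x+60],None,fx=5,fy=5,interpolation=cv2.INTER_CUBIC)[:400])
    cv2.imwrite('pics/stack.png',cv2.resize(np.hstack(out),(800,291))[:,:,::-1])
    a,b=F['top']['image'][125:195,350:420],F['top']['image'][200:265,165:230]
    a2,b2=F['scene']['image'][160:220,290:370],F['scene']['image'][295:370,205:265]
    cv2.imwrite('pics/scoop.png',np.vstack([np.hstack([cv2.resize(i,(400,300),interpolation=cv2.INTER_CUBIC) for i in q]) for q in((a,b),(a2,b2))])[:,:,::-1])
E
python3 m.py
```

```text
saucer blue [188.81753159 286.53820038] [206.94841194 163.50870132] [642.5 195.    7.2] gap 0.3 onz12 [638.7 197.2  12. ] [641. 194.  12.] dia [69.64304329 71.88781341]Traceback (most recent call last):
  File "m.py", line 15, in <module>
    s,t=el('scene',c,roi[c]['scene']),el('top',c,roi[c]['top'])
                                      ~~^^^^^^^^^^^^^^^^^^^^^^^
  File "m.py", line 13, in el
    e=cv2.fitEllipse(cv2.convexHull(k)); return np.array(e[0])+(x,y),np.array(e[1])
cv2.error: OpenCV(4.12.0) /io/opencv/modules/imgproc/src/shapedescr.cpp:361: error: (-201:Incorrect size of input array) There should be at least 5 points to fit the ellipse in function 'fitEllipseNoDirect'
```

```bash
sed -i "s/'green':((60,120,30),(90,255,255))/'green':((55,90,25),(95,255,255))/; s/'orange':((5,150,120)/'orange':((3,120,90)/; s/cv2.RETR_EXTERNAL/cv2.RETR_EXTERNAL/; s/k=max(.*/k=p/" m.py; python3 m.py
```

```text
saucer blue [188.81753159 286.53820038] [206.94841194 163.50870132] [642.5 195.    7.2] gap 0.3 onz12 [638.7 197.2  12. ] [641. 194.  12.] dia [69.64304329 71.88781341]
saucer green [237.82611084 251.85319138] [261.5248909  162.95166969] [642.9  71.2   7.5] gap 0.0 onz12 [639.2  73.9  12. ] [641.6  70.8  12. ] dia [61.08632326 63.1496734 ]
saucer orange [293.79730988 222.31423569] [322.53611946 171.94330978] [620.8 -67.5   8. ] gap 0.2 onz12 [617.6 -64.4  12. ] [619.8 -67.3  12. ] dia [54.65227208 55.63812449]
```

View pics/stack.png

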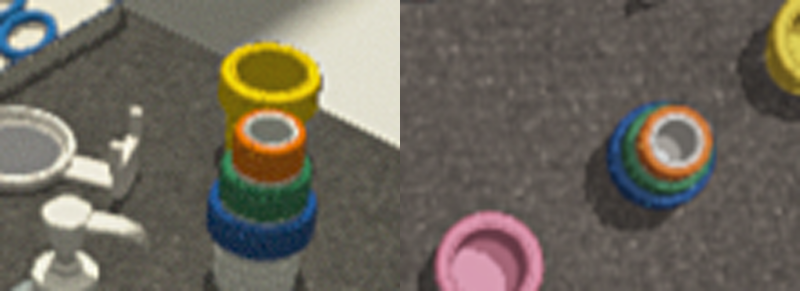

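View pics/scoop.png

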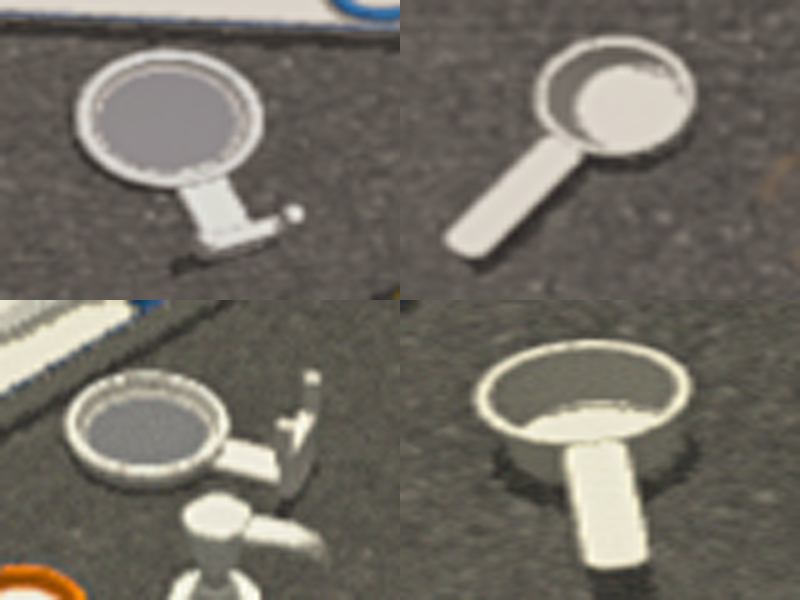

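The crop confirms the stack: orange, green and blue collars nested, while the yellow cup behind it is plain. The scoop's handle points down-left in the top view. The rest's fork has prongs at about (401,174) and (386,181). Next I'll measure the heights and centres.

```bash
cat > m2.py <<'E'
from m import *
H={n:cv2.cvtColor(F[n]['image'],cv2.COLOR_RGB2HSV).astype(int) for n in F}
def fit(m,off,hull=True):
    k=max(cv2.findContours(m.astype(np.uint8),cv2.RETR_EXTERNAL,cv2.CHAIN_APPROX_NONE)[0],key=cv2.contourArea)
    e=cv2.fitEllipse(cv2.convexHull(k) if hull else k); return np.array(e[0])+off,np.array(e[1])
def crop(n,b): x,y,w,h=b; return H[n][y:y+h,x:x+w]
def pair(name,ms):
    s,t=[fit(ms[n][0],ms[n][1]) for n in('scene','top')]
    P,g=tri(F['scene'],s[0],F['top'],t[0]); print(name,s[0].round(1),s[1].round(1),t[0].round(1),t[1].round(1),P.round(1),'gap',round(g,1)); return P
# small cup mouth: unsaturated pixels inside orange collar
pair('mouth',{n:((crop(n,b)[:,:,1]<100),b[:2]) for n,b in {'scene':(380,174,19,12),'top':(384,214,19,19)}.items()})
# collars
c={'blue':((100,125),140),'green':((55,95),90)}
# rest: outer white blob of the ring, bowl rim of scoop (opened to cut off thin arms)
def ring(n,b,v,ksz):
    a=crop(n,b); m=((a[:,:,2]>v)&(a[:,:,1]<70)).astype(np.uint8)
    k=max(cv2.findContours(m,cv2.RETR_EXTERNAL,cv2.CHAIN_APPROX_NONE)[0],key=cv2.contourArea)
    m=cv2.drawContours(np.zeros_like(m),[k],-1,1,-1)
    return cv2.morphologyEx(m,cv2.MORPH_OPEN,cv2.getStructuringElement(cv2.MORPH_ELLIPSE,(ksz,ksz))),b[:2]
W=pair('rest rim',{'scene':ring('scene',(295,168,60,36),120,9),'top':ring('top',(352,130,60,60),140,13)})
B=pair('bowl rim',{'scene':ring('scene',(210,298,50,70),150,13),'top':ring('top',(168,202,52,62),150,13)})
S,T=F['scene'],F['top']
for nm,a,b in(('prong1',(352.4,175.6),(401.3,174.5)),('prong2',(347,185),(386.,181.))): P,g=tri(S,a,T,b);print(nm,P.round(1),round(g,1))
for nm,a,b in(('tip',(236.8,360),(177.3,250.5)),): P,g=tri(S,a,T,b);print(nm,P.round(1),round(g,1)); print('handle',np.degrees(np.arctan2(*(P-B)[1::-1])),np.linalg.norm((P-B)[:2]))
for n in F: print(n,onz(F[n],(401.3,174.5) if n=='top' else (352.4,175.6),46).round(1))
E
python3 m2.py
```

```text
mouth [389.1 180. ] [ 8.6 14.4] [393.6 223. ] [14.9 15. ] [ 486.  -208.   111.8] gap 0.3
rest rim [319.5 184.7] [21.8 34.1] [379.3 152.4] [31.8 33.7] [ 665.8 -198.1    8.5] gap 0.5
bowl rim [231.9 317.9] [26.6 32.1] [199.3 220.2] [25.1 26.2] [507.3 202.8  36. ] gap 0.1
prong1 [ 604.9 -240.3   42.6] 0.3
prong2 [ 590.6 -205.5   43.9] 0.9
tip [442.4 250.8  26.5] 0.2
handle 143.50064862215618 80.74461570355207
scene [ 602.  -236.8   46. ]
top [ 604.1 -239.6   46. ]
```

Checks against the given sizes:
- **Small cup mouth:** z 111.8, against 112 expected for the nested stack.
- **Bowl rim:** z 36, against 38.
- **Well to fork:** 72 mm, as given.

Moving above the stack.

```bash
python3 -m creep '[{"dx":45,"dy":40,"dz":0},{"dx":80,"dy":90,"dz":0},{"dx":120,"dy":140,"dz":0},{"dx":160,"dy":190,"dz":0},{"dx":200,"dy":240,"dz":0},{"dx":240,"dy":290,"dz":0},{"dx":280,"dy":340,"dz":-10},{"dx":318,"dy":394,"dz":-20}]' 0 40
```

```text
invalid input at $[0]: expected keys dx, dy, dz, turn
```

```bash
python3 - <<'E'
from m import *
T=F['top']; a=onz(T,(199.3,220.2),38)[:2]
h=cv2.cvtColor(T['image'],cv2.COLOR_RGB2HSV); m=((h[:,:,2]>150)&(h[:,:,1]<70)).astype(np.uint8)
ys,xs=np.nonzero(m[225:262,165:196]); p=np.c_[xs+165,ys+225].astype(np.float32)
print(len(p)); W=np.array([onz(T,q,36)[:2] for q in p],np.float32)
vx,vy,x0,y0=cv2.fitLine(W,cv2.DIST_HUBER,0,.01,.01).ravel(); print(a,np.degrees(np.arctan2(vy,vx)),x0,y0,'off',(a[0]-x0)*vy-(a[1]-y0)*vx,'maxdist',np.hypot(*(W-a).T).max())
E
```

```text
266
[506.98834649 202.33190159] -34.58052 463.43906 234.69547 off 1.92886647837366 maxdist 90.09910492193448
```

```bash
python3 -m creep '[{"dx":45,"dy":40,"dz":0,"turn":0},{"dx":80,"dy":90,"dz":0,"turn":0},{"dx":120,"dy":140,"dz":0,"turn":0},{"dx":160,"dy":190,"dz":0,"turn":0},{"dx":200,"dy":240,"dz":0,"turn":0},{"dx":240,"dy":290,"dz":0,"turn":0},{"dx":280,"dy":340,"dz":-10,"turn":0},{"dx":318,"dy":394,"dz":-20,"turn":0}]' 0 40
```

```text
clock: 1.1
tool_pos: [479.7, -216.7, 212.9]
tcp_rot: [3.112, 0.425, 0.001]
wrist_force: [0.8, -0.8, -0.2]
width: 0.999
grip_force: 0.0
```

```bash
python3 -m creep '[{"dx":0,"dy":0,"dz":-40,"turn":0},{"dx":0,"dy":0,"dz":-70,"turn":0},{"dx":0,"dy":0,"dz":-70,"turn":0},{"dx":0,"dy":0,"dz":-70,"turn":0}]'
```

```text
clock: 1.6
tool_pos: [479.0, -218.6, 144.0]
tcp_rot: [3.112, 0.425, 0.002]
wrist_force: [0.6, -0.4, 0.6]
width: 1.001
grip_force: 0.0
```

```bash
python3 -m creep '[{"dx":7,"dy":10.5,"dz":0,"turn":0},{"dx":7,"dy":10.5,"dz":0,"turn":0},{"dx":7,"dy":10.5,"dz":-30,"turn":0},{"dx":7,"dy":10.5,"dz":-48,"turn":0},{"dx":7,"dy":10.5,"dz":-48,"turn":0},{"dx":7,"dy":10.5,"dz":-48,"turn":0}]'; python3 -c "
from h import *
f=grab('scene'); g=grab('top')
a=cv2.resize(f['image'][130:240,330:440],(400,400)); b=cv2.resize(g['image'][170:280,335:445],(400,400))
cv2.imwrite('pics/pre.png',np.hstack([a,b])[:,:,::-1])"
```

```text
clock: 2.35
tool_pos: [486.1, -207.9, 96.0]
tcp_rot: [3.112, 0.425, 0.002]
wrist_force: [0.1, -0.0, -0.7]
width: 0.999
grip_force: 0.0
```

View pics/pre.png

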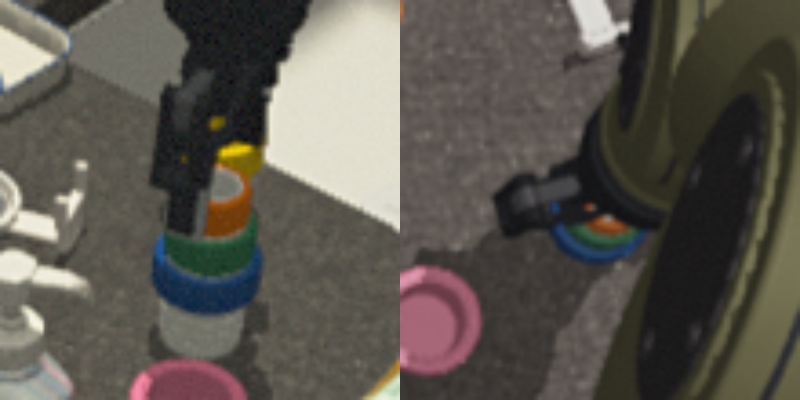

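The scene shot shows the near finger standing just outside the orange collar, with the stack undisturbed. Lowering a little and closing.

```bash
python3 -m creep '[{"dx":0,"dy":0,"dz":-4,"turn":0},{"dx":0,"dy":0,"dz":-7,"turn":0},{"dx":0,"dy":0,"dz":-7,"turn":0},{"dx":0,"dy":0,"dz":-7,"turn":0},{"dx":0,"dy":0,"dz":-7,"turn":0},{"dx":0,"dy":0,"dz":-7,"turn":0},{"dx":0,"dy":0,"dz":-7,"turn":0},{"dx":0,"dy":0,"dz":-7,"turn":0}]' 0.8 30
```

```text
clock: 3.45
tool_pos: [485.5, -207.7, 88.2]
tcp_rot: [3.113, 0.426, -0.0]
wrist_force: [0.3, -0.7, -0.7]
width: 0.453
grip_force: 30.2
```

```bash
python3 -m creep '[{"dx":0,"dy":0,"dz":6,"turn":0},{"dx":0,"dy":0,"dz":15,"turn":0},{"dx":0,"dy":0,"dz":26,"turn":0},{"dx":0,"dy":0,"dz":38,"turn":0},{"dx":0,"dy":0,"dz":50,"turn":0},{"dx":0,"dy":0,"dz":65,"turn":0},{"dx":0,"dy":0,"dz":72,"turn":0},{"dx":0,"dy":0,"dz":72,"turn":0}]'; python3 -c "
from h import *
f=grab('scene')
cv2.imwrite('pics/lift1.png',cv2.resize(f['image'][110:250,290:450],(640,560))[:,:,::-1])"
```

```text
clock: 4.45
tool_pos: [485.9, -207.9, 160.8]
tcp_rot: [3.112, 0.425, 0.002]
wrist_force: [-0.2, -0.0, -1.8]
width: 0.453
grip_force: 30.3
```

View pics/lift1.png

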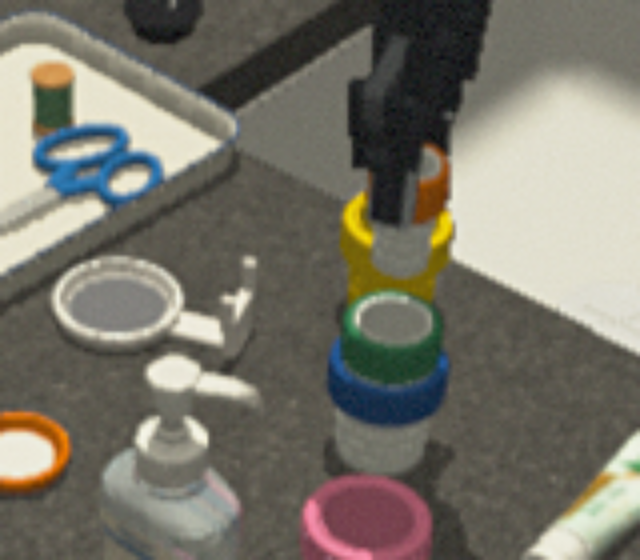

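The small cup (orange collar) is clear at about (415,185) in the crop. The green and blue cups still stand upright at (395,380). On to the orange saucer.

```bash
python3 -m creep '[{"dx":25,"dy":25,"dz":0,"turn":0},{"dx":60,"dy":62,"dz":0,"turn":0},{"dx":95,"dy":99,"dz":0,"turn":0},{"dx":122,"dy":127,"dz":0,"turn":0},{"dx":135,"dy":140.3,"dz":0,"turn":0},{"dx":135,"dy":140.3,"dz":-30,"turn":0},{"dx":135,"dy":140.3,"dz":-70,"turn":0},{"dx":135,"dy":140.3,"dz":-100,"turn":0}]'; python3 -m creep '[{"dx":0,"dy":0,"dz":-5,"turn":0},{"dx":0,"dy":0,"dz":-5,"turn":0},{"dx":0,"dy":0,"dz":-5,"turn":0}]'
```

```text
clock: 5.5
tool_pos: [618.8, -69.1, 58.2]
tcp_rot: [3.112, 0.423, -0.005]
wrist_force: [-0.4, 1.0, -1.0]
width: 0.458
grip_force: 30.3
clock: 5.88
tool_pos: [621.5, -67.9, 56.7]
tcp_rot: [3.112, 0.425, 0.004]
wrist_force: [-0.3, -0.7, -1.1]
width: 0.457
grip_force: 30.4
```

```bash
python3 -c "
from h import *
f=grab('scene');g=grab('top')
a=cv2.resize(f['image'][160:260,240:340],(400,400)); b=cv2.resize(g['image'][120:220,273:373],(400,400))
cv2.imwrite('pics/pl1.png',np.hstack([a,b])[:,:,::-1])"
```

```text
(no output)
```

View pics/pl1.png

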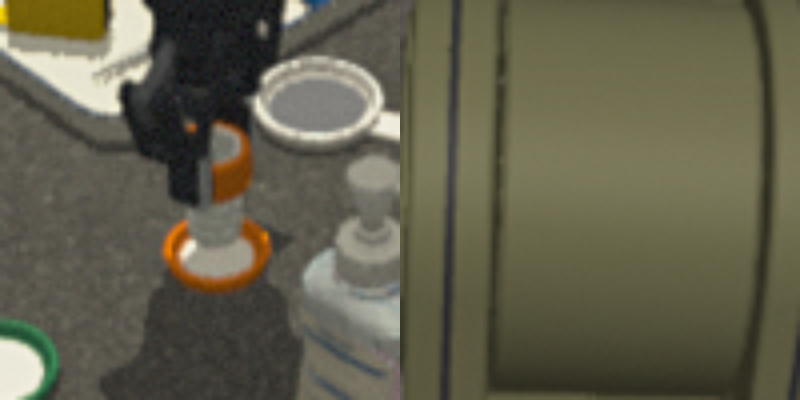

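The cup hangs over the middle of the orange saucer at (215,250) in the crop. Lowering it to the floor.

```bash
python3 -m creep '[{"dx":0,"dy":0,"dz":-6,"turn":0},{"dx":0,"dy":0,"dz":-11,"turn":0},{"dx":0,"dy":0,"dz":-14,"turn":0},{"dx":0,"dy":0,"dz":-15.5,"turn":0},{"dx":0,"dy":0,"dz":-15.5,"turn":0}]'
```

```text
clock: 6.6
tool_pos: [620.3, -67.4, 40.1]
tcp_rot: [-3.113, -0.426, 0.001]
wrist_force: [-2.5, -0.3, 4.7]
width: 0.459
grip_force: 30.9
```

```bash
python3 -m creep '[{"dx":0,"dy":0,"dz":0,"turn":0},{"dx":0,"dy":0,"dz":0,"turn":0},{"dx":0,"dy":0,"dz":0,"turn":0},{"dx":0,"dy":0,"dz":0,"turn":0},{"dx":0,"dy":0,"dz":20,"turn":0},{"dx":0,"dy":0,"dz":50,"turn":0},{"dx":0,"dy":0,"dz":90,"turn":0},{"dx":0,"dy":0,"dz":100,"turn":0}]' 0; python3 -m creep '[{"dx":-35,"dy":-36,"dz":0,"turn":0},{"dx":-70,"dy":-73,"dz":0,"turn":0},{"dx":-105,"dy":-110,"dz":0,"turn":0},{"dx":-125,"dy":-130,"dz":0,"turn":0},{"dx":-134,"dy":-140,"dz":0,"turn":0},{"dx":-134,"dy":-140,"dz":0,"turn":0}]'; python3 - <<'E'
from h import *
f=grab('scene'); 
cv2.imwrite('pics/a2.png',cv2.resize(f['image'][130:260,270:440],(680,520))[:,:,::-1])
h=cv2.cvtColor(f['image'],cv2.COLOR_RGB2HSV)
for c,lo,hi in(('orange',(3,120,90),(16,255,255)),):
    m=cv2.inRange(h[170:245,270:320],lo,hi); ys,xs=np.nonzero(m); print(xs.min()+270,xs.max()+270,ys.min()+170,ys.max()+170)
E
```

```text
clock: 7.6
tool_pos: [622.7, -67.6, 143.8]
tcp_rot: [3.111, 0.425, 0.01]
wrist_force: [0.4, -0.1, 0.4]
width: 1.004
grip_force: 0.0
clock: 8.35
tool_pos: [486.7, -207.7, 139.9]
tcp_rot: [3.113, 0.424, 0.001]
wrist_force: [0.8, -0.1, -0.0]
width: 1.0
grip_force: 0.0
281 307 197 232
```

View pics/a2.png

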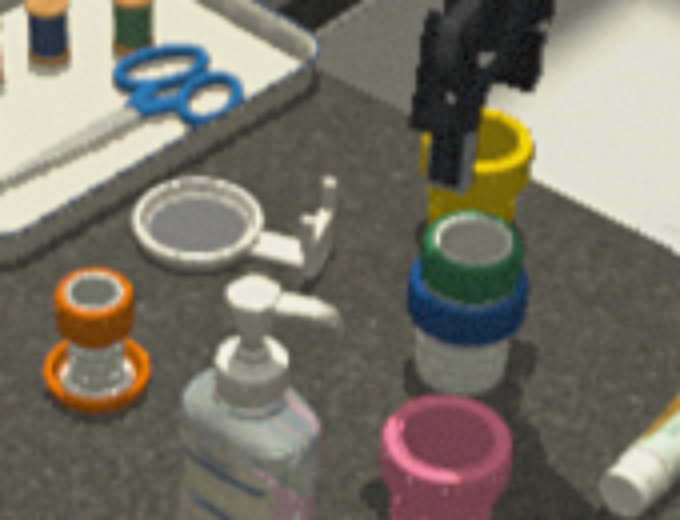

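The small cup stands upright in the orange saucer at (97,340) in the crop. The medium cup is undisturbed. Descending on it.

```bash
python3 -c "
from m import *
print(onz(F['scene'],(389,190.2),88))"; python3 -m creep '[{"dx":-0.5,"dy":0,"dz":-25,"turn":0},{"dx":-0.5,"dy":0,"dz":-55,"turn":0},{"dx":-0.5,"dy":0,"dz":-75,"turn":0},{"dx":-0.5,"dy":0,"dz":-75,"turn":0}]'; python3 -m creep '[{"dx":0,"dy":0,"dz":0,"turn":0},{"dx":0,"dy":0,"dz":0,"turn":0},{"dx":0,"dy":0,"dz":0,"turn":0},{"dx":0,"dy":0,"dz":0,"turn":0},{"dx":0,"dy":0,"dz":0,"turn":0},{"dx":0,"dy":0,"dz":0,"turn":0}]' 0.7 30
```

```text
[ 482.57582581 -206.92040682   88.        ]
clock: 8.9
tool_pos: [486.6, -205.3, 63.5]
tcp_rot: [-3.11, -0.43, 0.002]
wrist_force: [0.3, -0.0, 0.3]
width: 1.002
grip_force: 0.0
clock: 9.65
tool_pos: [487.1, -207.4, 65.9]
tcp_rot: [3.112, 0.426, 0.004]
wrist_force: [-0.4, 0.5, 6.7]
width: 0.593
grip_force: 30.8
```

```bash
python3 -m creep '[{"dx":0,"dy":0,"dz":5,"turn":0},{"dx":0,"dy":0,"dz":13,"turn":0},{"dx":0,"dy":0,"dz":23,"turn":0},{"dx":0,"dy":0,"dz":34,"turn":0},{"dx":0,"dy":0,"dz":46,"turn":0},{"dx":0,"dy":0,"dz":60,"turn":0},{"dx":0,"dy":0,"dz":75,"turn":0},{"dx":0,"dy":0,"dz":75,"turn":0}]'; python3 -c "
from h import *
f=grab('scene')
cv2.imwrite('pics/lift2.png',cv2.resize(f['image'][130:250,340:440],(500,600))[:,:,::-1])"
```

```text
clock: 10.65
tool_pos: [486.9, -207.8, 141.1]
tcp_rot: [3.111, 0.425, 0.004]
wrist_force: [0.2, 0.6, -1.6]
width: 0.594
grip_force: 31.4
```

View pics/lift2.png

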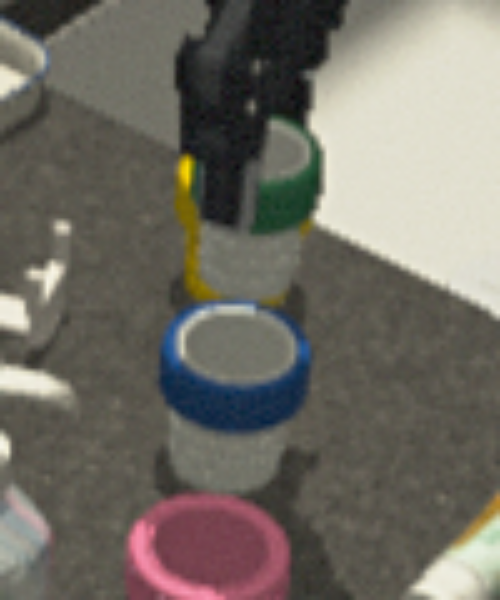

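The medium cup is clear and the blue cup stands upright at (235,400) in the crop. Next is the green saucer. I'll carry the cup beyond the pump and check the forearm's clearance there.

```bash
python3 -m creep '[{"dx":30,"dy":15,"dz":15,"turn":0},{"dx":75,"dy":45,"dz":30,"turn":0},{"dx":115,"dy":90,"dz":30,"turn":0},{"dx":140,"dy":140,"dz":30,"turn":0},{"dx":152,"dy":195,"dz":30,"turn":0},{"dx":156,"dy":240,"dz":30,"turn":0},{"dx":156,"dy":268,"dz":30,"turn":0},{"dx":156,"dy":279,"dz":30,"turn":0}]'; python3 -m creep '[{"dx":0,"dy":0,"dz":-20,"turn":0},{"dx":0,"dy":0,"dz":-50,"turn":0},{"dx":0,"dy":0,"dz":-60,"turn":0},{"dx":0,"dy":0,"dz":-60,"turn":0}]';  python3 -c "
from h import *
f=grab('scene')
cv2.imwrite('pics/pl2.png',f['image'][60:420,100:580,::-1])"
```

```text
clock: 11.7
tool_pos: [641.2, 74.3, 168.8]
tcp_rot: [-3.111, -0.431, 0.003]
wrist_force: [-0.2, -0.0, -0.3]
width: 0.597
grip_force: 31.5
clock: 12.2
tool_pos: [641.7, 70.4, 109.1]
tcp_rot: [3.112, 0.424, -0.002]
wrist_force: [0.2, 0.1, -1.2]
width: 0.597
grip_force: 31.6
```

View pics/pl2.png

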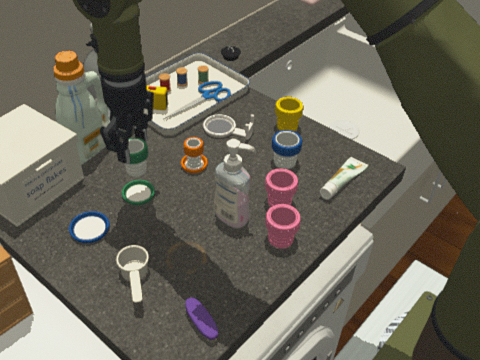

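The arm stays well above the pump, and the cup is over the green saucer at (137,160) in the crop. Lowering.

```bash
python3 -m creep '[{"dx":1,"dy":0.5,"dz":-25,"turn":0},{"dx":1,"dy":0.5,"dz":-45,"turn":0},{"dx":1,"dy":0.5,"dz":-56,"turn":0},{"dx":1,"dy":0.5,"dz":-61,"turn":0},{"dx":1,"dy":0.5,"dz":-64.5,"turn":0},{"dx":1,"dy":0.5,"dz":-64.5,"turn":0}]'
```

```text
clock: 13.0
tool_pos: [643.3, 72.1, 45.4]
tcp_rot: [3.113, 0.426, 0.001]
wrist_force: [0.8, -0.7, -1.5]
width: 0.597
grip_force: 31.6
```

```bash
python3 -m creep '[{"dx":0,"dy":0,"dz":-1,"turn":0},{"dx":0,"dy":0,"dz":-2,"turn":0},{"dx":0,"dy":0,"dz":-2,"turn":0}]'
```

```text
clock: 13.38
tool_pos: [643.5, 72.2, 44.1]
tcp_rot: [3.113, 0.426, 0.002]
wrist_force: [-0.4, -1.3, 5.1]
width: 0.589
grip_force: 32.0
```

Contact. Releasing and returning to the large cup, keeping clear of the small one.

```bash
python3 -m creep '[{"dx":0,"dy":0,"dz":0,"turn":0},{"dx":0,"dy":0,"dz":0,"turn":0},{"dx":0,"dy":0,"dz":0,"turn":0},{"dx":0,"dy":0,"dz":0,"turn":0},{"dx":0,"dy":0,"dz":20,"turn":0},{"dx":0,"dy":0,"dz":60,"turn":0},{"dx":0,"dy":0,"dz":110,"turn":0},{"dx":0,"dy":0,"dz":110,"turn":0}]' 0; python3 -m creep '[{"dx":0,"dy":-45,"dz":0,"turn":0},{"dx":-5,"dy":-95,"dz":0,"turn":0},{"dx":-20,"dy":-145,"dz":0,"turn":0},{"dx":-50,"dy":-190,"dz":0,"turn":0},{"dx":-85,"dy":-230,"dz":0,"turn":0},{"dx":-125,"dy":-260,"dz":0,"turn":0},{"dx":-156,"dy":-280,"dz":0,"turn":0},{"dx":-156,"dy":-280,"dz":0,"turn":0}]'; python3 - <<'E'
from h import *
f=grab('scene')
cv2.imwrite('pics/a3.png',cv2.resize(f['image'][130:280,200:440],(800,500))[:,:,::-1])
E
```

```text
clock: 14.38
tool_pos: [646.7, 72.5, 159.2]
tcp_rot: [-3.112, -0.425, -0.017]
wrist_force: [0.1, -0.7, 0.5]
width: 0.999
grip_force: 0.0
clock: 15.38
tool_pos: [483.4, -210.6, 153.4]
tcp_rot: [3.113, 0.417, -0.006]
wrist_force: [0.7, 0.3, 0.5]
width: 1.001
grip_force: 0.0
```

View pics/a3.png

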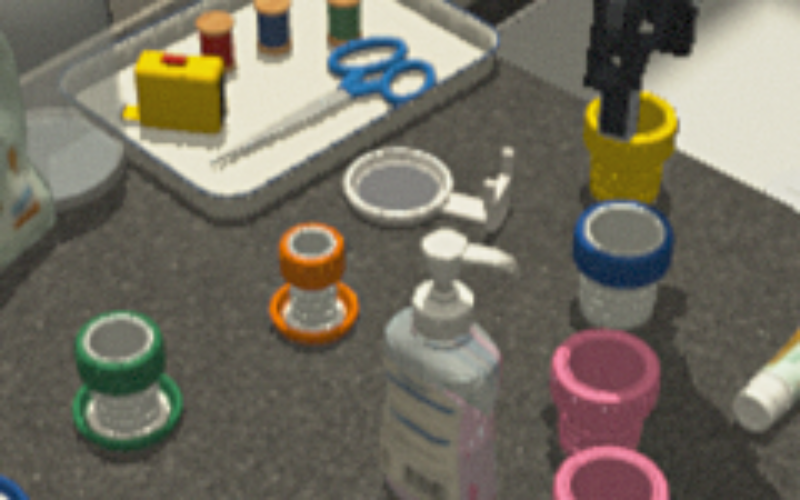

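Both cups stand upright: green (120,380) and orange (313,285) in the crop. The blue cup is at (622,265).

```bash
python3 -c "
from m import *
print(onz(F['scene'],(387.6,199),64))"; python3 -m creep '[{"dx":0,"dy":0,"dz":0,"turn":0},{"dx":0,"dy":0,"dz":-30,"turn":0},{"dx":0,"dy":0,"dz":-60,"turn":0},{"dx":0,"dy":0,"dz":-60,"turn":0}]'
```

```text
[ 483.53930259 -206.99355815   64.        ]
clock: 15.92
tool_pos: [486.8, -206.3, 91.6]
tcp_rot: [-3.11, -0.429, 0.005]
wrist_force: [0.3, -0.2, 0.3]
width: 0.999
grip_force: 0.0
```

```bash
python3 -m creep '[{"dx":-1,"dy":-1,"dz":-20,"turn":0},{"dx":-1,"dy":-1,"dz":-38,"turn":0},{"dx":-1,"dy":-1,"dz":-51,"turn":0},{"dx":-1,"dy":-1,"dz":-51,"turn":0}]'; python3 -m creep '[{"dx":0,"dy":0,"dz":0,"turn":0},{"dx":0,"dy":0,"dz":0,"turn":0},{"dx":0,"dy":0,"dz":0,"turn":0},{"dx":0,"dy":0,"dz":0,"turn":0},{"dx":0,"dy":0,"dz":0,"turn":0},{"dx":0,"dy":0,"dz":0,"turn":0}]' 0.6 35
```

```text
clock: 16.42
tool_pos: [486.3, -208.5, 42.1]
tcp_rot: [-3.112, -0.427, 0.0]
wrist_force: [0.2, -0.3, -0.0]
width: 1.002
grip_force: 0.0
clock: 17.18
tool_pos: [486.7, -208.9, 43.5]
tcp_rot: [3.112, 0.426, 0.003]
wrist_force: [-1.0, 1.3, 6.0]
width: 0.72
grip_force: 36.8
```

```bash
python3 -m creep '[{"dx":0,"dy":0,"dz":8,"turn":0},{"dx":0,"dy":0,"dz":25,"turn":0},{"dx":0,"dy":0,"dz":50,"turn":0},{"dx":0,"dy":0,"dz":80,"turn":0},{"dx":10,"dy":5,"dz":105,"turn":0},{"dx":40,"dy":20,"dz":115,"turn":0},{"dx":80,"dy":50,"dz":115,"turn":0},{"dx":115,"dy":90,"dz":115,"turn":0}]'; python3 -m creep '[{"dx":25,"dy":45,"dz":0,"turn":0},{"dx":38,"dy":100,"dz":0,"turn":0},{"dx":41,"dy":155,"dz":0,"turn":0},{"dx":41,"dy":210,"dz":0,"turn":0},{"dx":41,"dy":260,"dz":0,"turn":0},{"dx":41,"dy":295,"dz":0,"turn":0},{"dx":41,"dy":314,"dz":0,"turn":0},{"dx":41,"dy":314,"dz":0,"turn":0}]'; python3 -m creep '[{"dx":0,"dy":0,"dz":-25,"turn":0},{"dx":0,"dy":0,"dz":-60,"turn":0},{"dx":0,"dy":0,"dz":-80,"turn":0},{"dx":0,"dy":0,"dz":-80,"turn":0},{"dx":0,"dy":0,"dz":-80,"turn":0}]'; python3 -c "
from h import *
f=grab('scene')
cv2.imwrite('pics/pl3.png',cv2.resize(f['image'][160:340,130:370],(800,600))[:,:,::-1])"
```

```text
clock: 18.18
tool_pos: [602.4, -119.6, 158.9]
tcp_rot: [3.112, 0.421, 0.003]
wrist_force: [0.8, -0.1, -2.1]
width: 0.721
grip_force: 38.5
clock: 19.18
tool_pos: [641.8, 196.1, 157.7]
tcp_rot: [-3.112, -0.429, -0.0]
wrist_force: [0.4, -1.4, -1.0]
width: 0.724
grip_force: 38.5
clock: 19.8
tool_pos: [643.2, 194.7, 78.4]
tcp_rot: [-3.113, -0.424, -0.003]
wrist_force: [0.6, 0.5, -0.6]
width: 0.721
grip_force: 38.7
```

View pics/pl3.png

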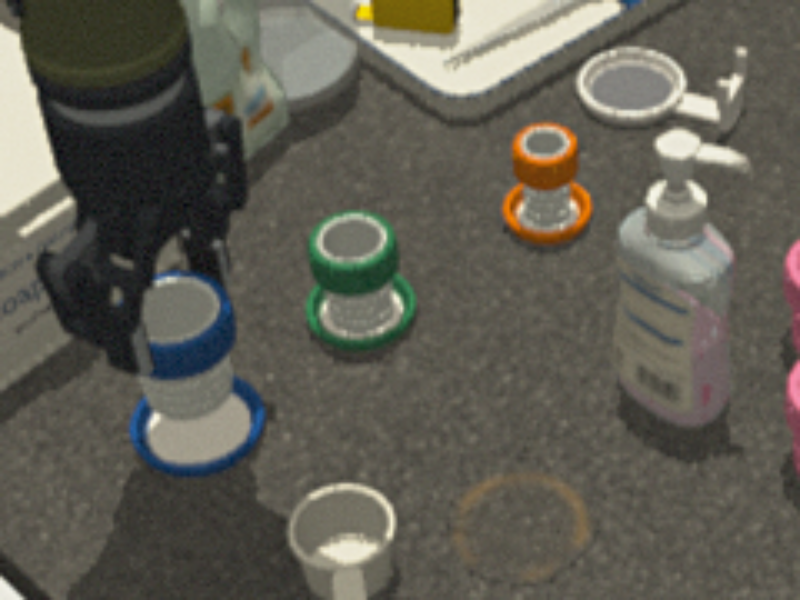

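The blue cup is above its saucer at (195,430) in the crop, and the other two cups still stand. Lowering.

```bash
python3 -m creep '[{"dx":0,"dy":0,"dz":-14,"turn":0},{"dx":0,"dy":0,"dz":-24,"turn":0},{"dx":0,"dy":0,"dz":-29,"turn":0},{"dx":0,"dy":0,"dz":-31,"turn":0},{"dx":0,"dy":0,"dz":-32,"turn":0},{"dx":0,"dy":0,"dz":-32,"turn":0}]'
```

```text
clock: 20.6
tool_pos: [641.9, 195.1, 47.6]
tcp_rot: [3.112, 0.425, -0.0]
wrist_force: [-5.7, -0.8, 15.9]
width: 0.719
grip_force: 40.1
```

```bash
python3 -m creep '[{"dx":0,"dy":0,"dz":1,"turn":0},{"dx":0,"dy":0,"dz":1,"turn":0}]'; python3 -m creep '[{"dx":0,"dy":0,"dz":0,"turn":0},{"dx":0,"dy":0,"dz":0,"turn":0},{"dx":0,"dy":0,"dz":0,"turn":0},{"dx":0,"dy":0,"dz":15,"turn":0},{"dx":0,"dy":0,"dz":40,"turn":0},{"dx":0,"dy":0,"dz":80,"turn":0},{"dx":0,"dy":0,"dz":110,"turn":0},{"dx":0,"dy":0,"dz":110,"turn":0}]' 0; python3 -m creep '[{"dx":-20,"dy":0,"dz":0,"turn":-8},{"dx":-40,"dy":2,"dz":0,"turn":-18},{"dx":-70,"dy":4,"dz":0,"turn":-28},{"dx":-100,"dy":6,"dz":0,"turn":-38},{"dx":-125,"dy":8,"dz":0,"turn":-46},{"dx":-136,"dy":8,"dz":0,"turn":-52},{"dx":-136,"dy":8,"dz":0,"turn":-52},{"dx":-136,"dy":8,"dz":0,"turn":-52}]'
```

```text
clock: 20.85
tool_pos: [641.9, 195.1, 47.6]
tcp_rot: [3.112, 0.426, -0.0]
wrist_force: [-4.1, -1.0, 10.6]
width: 0.723
grip_force: 39.6
clock: 21.85
tool_pos: [644.4, 195.7, 160.2]
tcp_rot: [-3.111, -0.425, -0.011]
wrist_force: [0.0, 0.7, -0.9]
width: 0.998
grip_force: 0.0
clock: 22.85
tool_pos: [506.8, 203.1, 156.2]
tcp_rot: [-2.985, 0.98, -0.001]
wrist_force: [1.0, -0.6, 0.3]
width: 0.999
grip_force: 0.0
```

```bash
python3 -m creep '[{"dx":0,"dy":-0.5,"dz":-40,"turn":0},{"dx":0,"dy":-0.5,"dz":-85,"turn":0},{"dx":0,"dy":-0.5,"dz":-110,"turn":0},{"dx":0,"dy":-0.5,"dz":-110,"turn":0}]'; python3 -c "
from h import *
f=grab('scene')
cv2.imwrite('pics/pre4.png',cv2.resize(f['image'][230:395,150:315],(600,600))[:,:,::-1])"
```

```text
clock: 23.35
tool_pos: [505.5, 201.8, 44.5]
tcp_rot: [2.982, -0.981, -0.004]
wrist_force: [-0.9, -0.6, 0.5]
width: 1.001
grip_force: 0.0
```

View pics/pre4.png

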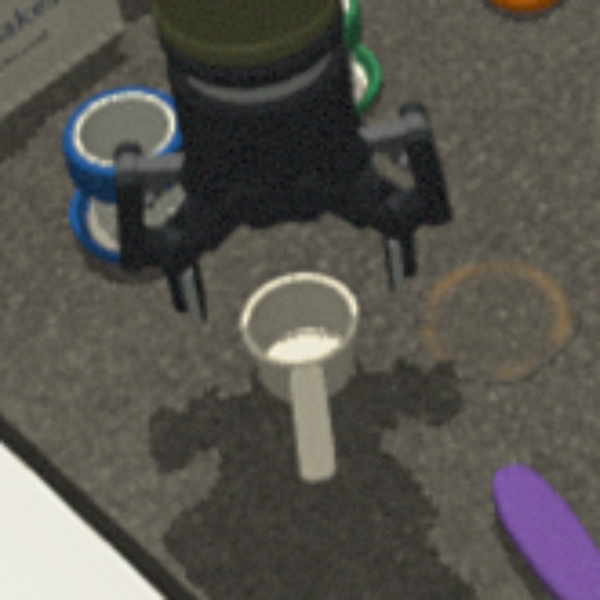

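The blue cup stands upright in its saucer at (125,170). The fingers, at (195,310) and (400,285), straddle the bowl at (300,315) evenly. Lowering and gripping.

```bash
python3 -m creep '[{"dx":1.5,"dy":0.5,"dz":-15,"turn":0},{"dx":1.5,"dy":0.5,"dz":-28,"turn":0},{"dx":1.5,"dy":0.5,"dz":-29,"turn":0},{"dx":1.5,"dy":0.5,"dz":-29,"turn":0}]'; python3 -m creep '[{"dx":0,"dy":0,"dz":0,"turn":0},{"dx":0,"dy":0,"dz":0,"turn":0},{"dx":0,"dy":0,"dz":0,"turn":0},{"dx":0,"dy":0,"dz":0,"turn":0},{"dx":0,"dy":0,"dz":0,"turn":0},{"dx":0,"dy":0,"dz":0,"turn":0},{"dx":0,"dy":0,"dz":0,"turn":0}]' 0.75 35;  python3 -m creep '[{"dx":0,"dy":0,"dz":5,"turn":0},{"dx":0,"dy":0,"dz":15,"turn":0},{"dx":0,"dy":0,"dz":30,"turn":0},{"dx":0,"dy":0,"dz":30,"turn":0},{"dx":0,"dy":0,"dz":30,"turn":0}]';python3 - <<'E'
from h import *
f=grab('scene')
cv2.imwrite('pics/lift4.png',cv2.resize(f['image'][230:395,150:315],(600,600))[:,:,::-1])
E
```

```text
clock: 23.9
tool_pos: [507.6, 203.1, 17.2]
tcp_rot: [2.984, -0.982, 0.0]
wrist_force: [0.1, -0.0, -0.5]
width: 0.999
grip_force: 0.0
clock: 24.78
tool_pos: [507.8, 203.1, 18.0]
tcp_rot: [-2.984, 0.982, -0.001]
wrist_force: [-1.3, 0.1, 5.2]
width: 0.612
grip_force: 35.8
clock: 25.4
tool_pos: [507.6, 203.1, 47.4]
tcp_rot: [-2.984, 0.982, -0.0]
wrist_force: [-1.0, 0.2, -1.2]
width: 0.61
grip_force: 36.6
```

View pics/lift4.png

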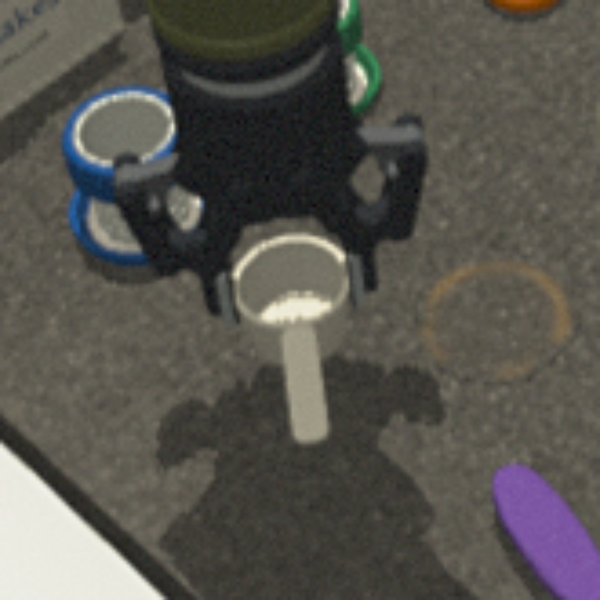

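The bowl is gripped level, with the handle pointing away at (310,435). I have used up my picture views, so I'll work by numbers from here. First I'll measure the handle's true angle in the grip and refine the fork axis.

```bash
cat > m3.py <<'E'
from m import *
def handle(f,roi,z,v=120):
    x,y,w,h=roi; g=cv2.cvtColor(f['image'],cv2.COLOR_RGB2HSV)[y:y+h,x:x+w].astype(int)
    m=((g[:,:,2]>v)&(g[:,:,1]<80)).astype(np.uint8)
    n,l,s,c=cv2.connectedComponentsWithStats(m); i=1+np.argmax(s[1:,4]); ys,xs=np.nonzero(l==i)
    W=np.array([onz(f,(a+x,b+y),z)[:2] for a,b in zip(xs,ys)],np.float32)
    vx,vy,x0,y0=cv2.fitLine(W,cv2.DIST_HUBER,0,.01,.01).ravel()
    return len(W),np.degrees(np.arctan2(vy,vx)),(x0,y0),(xs.min()+x,xs.max()+x,ys.min()+y,ys.max()+y)
if __name__=='__main__':
    f=grab('scene'); print('now',handle(f,(222,324,25,32),65.4))
    print('before',handle(F['scene'],(225,335,22,32),36))
    print('top0',handle(F['top'],(168,232,20,25),36))
    T=cv2.cvtColor(F['top']['image'],cv2.COLOR_RGB2HSV); print(T[163:188,382:408,2]//10)
    S=cv2.cvtColor(F['scene']['image'],cv2.COLOR_RGB2HSV); print(S[172:196,334:358,2]//10)
E
python3 m3.py
```

```text
now (270, np.float32(-35.770058), (np.float32(456.48193), np.float32(240.10033)), (np.int64(227), np.int64(239), np.int64(324), np.int64(351)))
before (287, np.float32(-34.03036), (np.float32(456.05862), np.float32(240.12599)), (np.int64(229), np.int64(242), np.int64(335), np.int64(361)))
top0 (193, np.float32(-29.039371), (np.float32(455.23264), np.float32(241.72592)), (np.int64(172), np.int64(187), np.int64(232), np.int64(255)))
[[14 15 16 18 19 19 19 20 21 17 11  9  9  9  9  9  9  9  8  8  9  8  9  9
   9  9]
 [19 18 18 20 20 20 21 20 16 11  8  9  9  9  9  8  8  8  9  9  9  9  9  9
   9 10]
 [21 21 19 19 20 20 20 16 10  9  8  8  9  9  8  8  8  8  8  9  9  9  9  9
   9 10]
 [21 20 21 20 19 18 19 17  9  9  9  8  8  8  9  9  9  9  8  9  9  9  8  9
   9  9]
 [20 19 18 20 19 19 22 20 12  9  9  9  8  8  9 10 10  9  9  8  9  9  8  8
   8  9]
 [19 18 19 21 21 22 22 21 15 10  9  9  8  8  9 10 10  9  9  8  8  9  9  8
   8  9]
 [22 22 22 22 22 22 22 21 18 10  9  8  8  8  9 10  9  9  9  9  9  9  9  9
   9  8]
 [20 22 22 22 21 21 22 22 20 13  8  8  9  9 10 10  8  8  9  9 10  9  9  9
   9  8]
 
[... 2511 characters left out ...]
23 16 10  9  9  9  9  9]
 [22 16 12 10  8  8  7  7  8  9 10 11 10 11 16 24 21 11  9  8  9  9  9  8]
 [20 22 22 21 19 17 12 10  9 10 10 11 10 11 16 24 16 10 10  8  9  9  9  9]
 [18 24 24 24 23 23 22 21 18 16 12 11 11 11 15 19 11 10 10  9  9  9  9  9]
 [18 24 23 23 23 23 24 24 23 23 21 11 10 12 14 14 10 11 10  9  8  9  8  9]
 [22 24 23 23 23 23 23 23 24 24 23 12 10 11 12 10 10 10 10  9  9  9 10  9]
 [24 24 24 24 23 23 23 23 23 23 23 14 10 11 11 11 11 11  9  7  9  8  9  8]
 [18 20 22 23 23 24 24 23 23 24 24 19 11 10 10 11 11 12  7  6  8  9  9  8]
 [10 11 14 16 18 20 22 23 24 24 24 21 12 10 11 10 11 10  6  6  9  9 10  8]
 [ 7  8  8  9 10 12 14 16 19 21 22 19 11 11 11 11 12  8  7  8  9  9  9  9]]
```

```bash
python3 - <<'E'
from m import *
S,T=F['scene'],F['top']; w=np.array([665.8,-198.1])
p1,g=tri(S,(352,175),T,(401.1,174.3)); print(p1,g)
b=p1[:2]-onz(S,(352,175),p1[2])[:2]
p2=onz(S,(346.4,184.4),p1[2])[:2]+b; print('p2',p2,'gap',np.linalg.norm(p2-p1[:2]),'in top',proj(T,[*p2,p1[2]]))
m=(p1[:2]+p2)/2; d=m-w; print('mid',m,'dist',np.linalg.norm(d),'ang',np.degrees(np.arctan2(d[1],d[0])),'perp of prongs',np.degrees(np.arctan2(*(p1[:2]-p2)[::-1]))-90)
E
```

```text
[ 605.0304789  -239.35800638   44.63743667] 0.24797418484120784
p2 [ 592.62987966 -205.3239756 ] gap 36.22278443800704 in top [[385.82771889 179.83954665]]
mid [ 598.83017928 -222.34099099] dist 71.22206492081561 ang -160.10132048275332 perp of prongs -159.98034265515082
```

The fork's prongs are 36 mm apart centre to centre, 71 mm from the well, axis −160°, and both fits agree. The handle is at 144°, so the turn is +56° and the target is (666,−198). Carrying it high, beyond the pump.

```bash
python3 -m creep '[{"dx":0,"dy":0,"dz":30,"turn":0},{"dx":0,"dy":0,"dz":75,"turn":0},{"dx":10,"dy":-5,"dz":115,"turn":4},{"dx":45,"dy":-15,"dz":125,"turn":10},{"dx":85,"dy":-35,"dz":125,"turn":17},{"dx":120,"dy":-65,"dz":125,"turn":24},{"dx":145,"dy":-105,"dz":125,"turn":31},{"dx":155,"dy":-150,"dz":125,"turn":38}]'; python3 -m creep '[{"dx":3.5,"dy":-50,"dz":0,"turn":6},{"dx":3.5,"dy":-100,"dz":0,"turn":12},{"dx":3.5,"dy":-150,"dz":0,"turn":16},{"dx":3.5,"dy":-195,"dz":0,"turn":18},{"dx":3.5,"dy":-230,"dz":0,"turn":18},{"dx":3.5,"dy":-251,"dz":0,"turn":18},{"dx":3.5,"dy":-251,"dz":0,"turn":18},{"dx":3.5,"dy":-251,"dz":0,"turn":18}]'; python3 -m creep '[{"dx":0,"dy":0,"dz":-30,"turn":0},{"dx":0,"dy":0,"dz":-70,"turn":0},{"dx":0,"dy":0,"dz":-70,"turn":0},{"dx":0,"dy":0,"dz":-70,"turn":0}]'
```

```text
clock: 26.5
tool_pos: [663.6, 52.1, 171.3]
tcp_rot: [-3.141, -0.05, -0.0]
wrist_force: [-0.2, -0.1, -0.0]
width: 0.615
grip_force: 36.8
clock: 27.5
tool_pos: [666.4, -195.0, 172.0]
tcp_rot: [-3.093, -0.538, -0.0]
wrist_force: [0.2, 0.4, -1.2]
width: 0.612
grip_force: 36.8
clock: 28.0
tool_pos: [667.3, -196.6, 103.6]
tcp_rot: [3.095, 0.537, 0.003]
wrist_force: [0.3, 0.8, 0.2]
width: 0.613
grip_force: 36.9
```

```bash
python3 - <<'E'
from m3 import *
f=grab('scene'); o=r.get_obs()['tool_pos']; z=o[2]-18+36
c=o[:2]; d=np.array([np.cos(np.radians(200)),np.sin(np.radians(200))])
for z in (z,):
    a=[proj(f,[*(c+d*s),z])[0] for s in(35,60,95)]; print(o,np.round(a))
    x0,x1=int(a[0][0])+4,int(a[2][0])+8; y0,y1=int(min(a[0][1],a[2][1]))-10,int(max(a[0][1],a[2][1]))+10
    R=handle(f,(x0,y0,x1-x0,y1-y0),z); print((x0,y0,x1,y1),R)
    p=np.array(R[2])-c; print('ang',np.degrees(np.arctan2(p[1],p[0]))%360, p@d, 'lat',p@[-d[1],d[0]])
E
```

```text
[ 667.73269798 -197.18212011  104.22262349] [[334. 147.]
 [345. 149.]
 [360. 153.]]
(337, 136, 368, 162) (228, np.float32(-27.340496), (np.float32(619.5459), np.float32(-229.70804)), (np.int64(337), np.int64(359), np.int64(136), np.int64(154)))
ang 214.01920992248412 56.405299159030385 lat 14.083509249261272
```

```bash
python3 - <<'E'
from m3 import *
f=grab('scene'); g=cv2.cvtColor(f['image'],cv2.COLOR_RGB2HSV)
for y in range(132,166): print(y,' '.join('%2d'%(v//10) for v in g[y,326:368,2]))
E
```

```text
132  2  2  6 10 13 14 16 17 18 16 13 10  9  6  4  3  3  4  4  4  4  4  4  3  4  4  4  4  3  4  6 10 13 12 12 10 11 11 11 11 11 11
133  2  3  5  9 12 13 13 14 15 16 16 16 14  9  9  4  4  4  4  4  4  4  4  4  4  3  3  3  5 10 13 12 11 12 11 11 11 11 11 11 11 11
134  1  2  6 10 12 12 12 12 14 15 16 17 16 14 14 11  7  4  3  4  3  4  3  3  4  3  4  6  9 14 14 12 10 11 11 11 11 11 11 12 11 11
135  2  2  5 10 12 11 11 11 12 14 15 15 16 15 18 17 12 10  7  4  4  4  4  3  4  6  9 12 12 11 12 11 11 10 11 11 11 11 11 11 11 11
136  6  5  6 10 12 11 11 12 12 13 14 14 15 15 17 18 17 16  9  8  5  3  3  4  6  9 13 13 11 10 10 11 11 11 11 11 11 11 11 11 11 11
137 11 11 12 16 20 14 11 11 11 13 13 13 13 13 14 15 17 18 16 13  9  8  5  9 12 12 13 11 11 11 11 11 11 11 11 11 11 11 11 11 11 11
138 12 13 13 18 23 22 19 12 11 11 12 13 11 12 12 13 14 16 17 17 16 12  9 13 12 12 11 11 11 11 11 11 11 11 11 11 11 11 11 11 11 11
139 11 11 13 15 20 23 23 21 17 12 12 11 11 11 12 12 12 14 15 16 18 17 13 11 11 11 11 11 11 10 11 11 11 11 11 11 11 11 11 11 11 11
140 11 11 11 12 16 22 23 23 22 20 17 12 10 11 12 12 12 12 14
[... 2619 characters left out ...]
 8  9 10  9  8  8  9  9  8  8  9  8  8  8  9  8  8
161 10 10 10  9  8  7  7  5  6  6  8  8  9  8  9  8  8  8  9  8  8  8  8  8  8  8  8  9  9  9  9  8  8  9  9  9  8 10  9  8  9  8
162 10  9  9  7  5  6  6  6  8  8  9  9 10 10  9  8  8  9  8  9  9  8  9  8  9  8  8  8  8  8  8  8  9  8  8  8  9  9  9  9  9 10
163  9  8  7  6  6  6  6  9  9  9  9  8  9  9 10  8  8  9  9  8  8  9  9 10  9  9  8  8  8  8  8  8  8  8  8  9  9  8  8  9  9 10
164  7  6  6  7  8  8  8  9  9  9  8  9  9  9  9  9  9  9  9  8  8  9 10 10  9  9  9  9  8  9  9  9  8  8  8  9  9  9  9  9  9  9
165  5  6  7  8  9 10  9  9  9  8  9  9  9  9  8  9  9  8  8  8  8  9  9 10 10  9  9  9  8  9  9  9  9  8  9  9  9  9  9 10  9  8
```

```bash
python3 - <<'E'
from m3 import *
f=F['scene']; z=122; c=np.array([667.5,-197]); g=cv2.cvtColor(grab('scene')['image'],cv2.COLOR_RGB2HSV)
ys,xs=np.nonzero(g[146:156,346:360,2]>165); W=np.array([onz(f,(a+346,b+146),z)[:2] for a,b in zip(xs,ys)],np.float32)
print(cv2.fitLine(W,2,0,.01,.01).ravel(),W.mean(0))
d=W.mean(0)-c-[3,-3]; print('angle raw/corr',np.degrees(np.arctan2(*(W.mean(0)-c)[::-1]))%360,np.degrees(np.arctan2(*(d+[6,-6])[::-1]))%360,np.hypot(*d))
# bowl rim centre, bias check of single view
print([onz(f,p,z)[:2].round(1) for p in((347,149.1),(352,150.7),(356,151.3),(357.7,151.3))])
E
```

```text
[ 9.7699338e-01  2.1326973e-01  5.9869104e+02 -2.2520340e+02] [ 598.69104 -225.20341]
angle raw/corr 202.28774172823208 205.3680376710308 76.10347465227582
[array([ 608.5, -221.4]), array([ 597. , -224.1]), array([ 589.4, -228.1]), array([ 586.7, -230.5])]
```

```bash
python3 -m creep '[{"dx":-1,"dy":-0.5,"dz":-20,"turn":-1},{"dx":-1,"dy":-0.5,"dz":-45,"turn":-1.5},{"dx":-1,"dy":-0.5,"dz":-62,"turn":-1.5},{"dx":-1,"dy":-0.5,"dz":-68,"turn":-1.5},{"dx":-1,"dy":-0.5,"dz":-68,"turn":-1.5},{"dx":-1,"dy":-0.5,"dz":-68,"turn":-1.5}]'; python3 - <<'E'
from m3 import *
f=grab('scene'); g=cv2.cvtColor(f['image'],cv2.COLOR_RGB2HSV); print(r.get_obs()['tool_pos'])
for y in range(170,194): print(y,' '.join('%2d'%(v//10) for v in g[y,334:366,2]))
E
```

```text
clock: 28.9
tool_pos: [665.8, -198.6, 35.1]
tcp_rot: [3.102, 0.493, 0.003]
wrist_force: [0.4, -0.4, 0.4]
width: 0.613
grip_force: 36.9
[ 665.84384002 -198.6323403    35.1560856 ]
170 13 15 12 10 10  9  8  8  7  8  9  9  9  9  9  8  8  9  9  9  9  9  9  9  9 10  9  9  8  9  8  9
171 15 18 21 21 18 17 11  9  9  8  8  8  7  8  8  8  8  9  9  9  9  9  9  8  8  8  8  8  8  8  9  9
172 15 16 22 24 23 23 22 21 18 14 12  9  8  8  8  7  8  9  8  8  9  9  9  8  8  8  9  8  8  8  8  8
173 15 15 18 24 23 23 24 23 23 22 22 21 17 14 12 10 10  9  9  8  8  9  9  8  8  9  9  9  8  9  8  8
174 15 15 16 22 24 23 23 23 23 23 23 24 23 22 21 20 18 16 17 15 10  9  8  8  9  9  9  9  9  9  9  8
175 12 13 14 17 23 24 23 23 23 23 23 23 23 23 23 24 23 23 23 22 17 12 11  9  8  9 10  9 10 10  8  8
176  9 10 11 13 17 19 21 23 23 23 23 23 23 23 23 23 23 23 23 23 23 22 21 17 11  9  9  9  9  8  7  8
177  8  8  8  9 10 10 13 17 18 20 22 23 23 24 23 23 23 23 23 23 23 23 24 23 14  9  8  9  9  9  8  9
178  8  8  8  8  9  8  8  9 10 12 14 17 18 20 21 23 23 24 23 23 23 23 24 23 15  9  8  8  9  8  8  8
179  8  8  8  9  9  8
[... 778 characters left out ...]

187 22 15 11 10  9  8  8  8  8  9 10 10 11 11 12 16 14 11 10  9  8  9  9  9  9  9  9  9  9  8  9  9
188 19 22 22 21 19 17 12 10  9 10 10 10 10 11 12 15 12 10 10  9  9 10  9  9  9  9  9 10  9  9  9  9
189 17 24 24 24 23 23 22 21 19 17 13 11 11 11 12 14 11 10 10  8  8  9  9  9  9  9  9  9  9  9  9  9
190 16 22 24 24 24 24 24 24 23 23 21 12 10 11 12 11 10 10 10  8  9  8  9  9  9  9  9  9  9  9 10  9
191 15 17 21 21 21 20 22 24 24 24 24 12 11 11 12 11 10 10 10  9  9  9 10  9  9  9  9  8  8  9  9  9
192 16 15 16 16 15 16 17 20 21 22 23 14 11 11 11 10 11 11  9  7  9  9  9  9  9  8  8  9  8  8  8  8
193 14 14 15 15 16 15 16 16 16 17 20 14 10 11 11 10 11 12  7  6  9  9  8  8  9  8  8  8  8  8  8  8
```

```bash
python3 - <<'E'
from m3 import *
f=grab('scene'); z=35.2-18+36.7; g=cv2.cvtColor(f['image'],cv2.COLOR_RGB2HSV)
ys,xs=np.nonzero(g[171:182,338:360,2]>165); W=np.array([onz(f,(a+338,b+171),z)[:2] for a,b in zip(xs,ys)],np.float32)
m=np.array([598.8,-222.3]); d=-np.array([np.cos(np.radians(20)),np.sin(np.radians(20))]); n=np.array([d[1],-d[0]])
s,t=(W-m)@d,(W-m)@n
for lo in range(-18,24,6):
    k=(s>=lo)&(s<lo+6); print(lo,k.sum(),t[k].min().round(1) if k.any() else '',t[k].max().round(1) if k.any() else '',t[k].mean().round(1) if k.any() else '')
E
```

```text
-18 13 -7.5 8.5 0.7
-12 14 -8.4 9.3 0.5
-6 15 -8.4 8.4 -0.1
0 16 -10.1 9.2 -0.7
6 13 -8.4 9.2 0.9
12 14 -7.5 8.4 0.8
18 1 2.5 2.5 2.5
```

The handle lies within 1 mm of the fork's midline. Lowering into the rest.

```bash
python3 -m creep '[{"dx":0,"dy":0,"dz":-4,"turn":0},{"dx":0,"dy":0,"dz":-8,"turn":0},{"dx":0,"dy":0,"dz":-11,"turn":0},{"dx":0,"dy":0,"dz":-12.5,"turn":0},{"dx":0,"dy":0,"dz":-12.5,"turn":0},{"dx":0,"dy":0,"dz":-12.5,"turn":0}]'
```

```text
clock: 29.75
tool_pos: [664.7, -198.4, 22.1]
tcp_rot: [-3.102, -0.493, 0.001]
wrist_force: [-2.8, 0.9, 5.2]
width: 0.611
grip_force: 37.3
```

```bash
python3 -m creep '[{"dx":0,"dy":0,"dz":0,"turn":0},{"dx":0,"dy":0,"dz":0,"turn":0},{"dx":0,"dy":0,"dz":0,"turn":0},{"dx":0,"dy":0,"dz":0,"turn":0}]' 0; python3 -m creep '[{"dx":0,"dy":0,"dz":10,"turn":0},{"dx":0,"dy":0,"dz":35,"turn":0},{"dx":0,"dy":0,"dz":80,"turn":0},{"dx":0,"dy":0,"dz":130,"turn":0},{"dx":0,"dy":0,"dz":180,"turn":0},{"dx":-30,"dy":-40,"dz":200,"turn":0},{"dx":-70,"dy":-90,"dz":200,"turn":0},{"dx":-110,"dy":-140,"dz":200,"turn":0}]'; python3 -m creep '[{"dx":-40,"dy":-50,"dz":0,"turn":0},{"dx":-80,"dy":-95,"dz":0,"turn":0},{"dx":-120,"dy":-140,"dz":0,"turn":0},{"dx":-160,"dy":-180,"dz":0,"turn":0},{"dx":-200,"dy":-220,"dz":0,"turn":0},{"dx":-200,"dy":-220,"dz":0,"turn":0},{"dx":-200,"dy":-220,"dz":0,"turn":0}]'; python3 - <<'E'
from m3 import *
f=grab('scene');t=grab('top')
def el(fr,roi,lo,hi):
    x,y,w,h=roi; m=cv2.inRange(cv2.cvtColor(fr['image'],cv2.COLOR_RGB2HSV)[y:y+h,x:x+w],lo,hi)
    ys,xs=np.nonzero(m); return len(xs),(xs.min()+x,xs.max()+x,ys.min()+y,ys.max()+y)
# coloured collars + handle in top view
for nm,roi,lo,hi in(('blue',(180,140,55,50),(100,140,40),(125,255,255)),('green',(238,142,48,44),(55,90,25),(95,255,255)),('orange',(300,150,45,45),(3,120,90),(16,255,255))):
    n,b=el(t,roi,lo,hi); print(nm,n,b)
# cup mouths: unsaturated disc enclosed by collar colour in both views
cols={'blue':((100,140,40),(125,255,255)),'green':((55,90,25),(95,255,255)),'orange':((3,120,90),(16,255,255))}
R={'blue':((160,225,60,85),(180,130,60,60)),'green':((212,200,55,70),(236,132,55,55)),'orange':((272,180,45,60),(298,145,50,50))}
for c in cols:
    q=[]
    for fr,(x,y,w,h) in((f,R[c][0]),(t,R[c][1])):
        m=cv2.inRange(cv2.cvtColor(fr['image'],cv2.COLOR_RGB2HSV)[y:y+h,x:x+w],*cols[c])
        k,hi=cv2.findContours(m,cv2.RETR_CCOMP,cv2.CHAIN_APPROX_NONE)
        hs=[a for a,b in zip(k,hi[0]) if b[3]>=0 and cv2.contourArea(a)>60]
        hs.sort(key=lambda a:a[:,0,1].mean()); e=[(np.array(cv2.fitEllipse(a)[0])+(x,y)).round(1) for a in hs]; q.append(e)
    print(c,'holes',q)
    if q[0] and q[1]: P,gp=tri(f,q[0][0],t,q[1][0]); print('  mouth',P.round(1),round(gp,1))
for y in range(176,196): print(y,' '.join('%2d'%(v//10) for v in cv2.cvtColor(f['image'],cv2.COLOR_RGB2HSV)[y,334:362,2]))
cv2.imwrite('pics/end_s.png',f['image'][:,:,::-1]);cv2.imwrite('pics/end_t.png',t['image'][:,:,::-1]);print(r.get_obs()['tool_pos'])
E
```

```text
clock: 30.25
tool_pos: [665.1, -198.4, 21.6]
tcp_rot: [3.103, 0.493, 0.0]
wrist_force: [0.2, -0.3, 0.2]
width: 1.006
grip_force: 0.0
clock: 31.25
tool_pos: [556.1, -337.5, 223.1]
tcp_rot: [3.101, 0.494, 0.002]
wrist_force: [0.2, -0.3, -0.1]
width: 0.999
grip_force: 0.0
clock: 32.12
tool_pos: [357.4, -555.7, 222.2]
tcp_rot: [3.103, 0.493, 0.002]
wrist_force: [0.5, 0.4, -0.0]
width: 1.0
grip_force: 0.0
blue 297 (np.int64(188), np.int64(223), np.int64(144), np.int64(179))
green 243 (np.int64(248), np.int64(275), np.int64(146), np.int64(176))
orange 286 (np.int64(310), np.int64(335), np.int64(157), np.int64(184))
blue holes [[array([189.3, 289.5])], [array([201.2, 156.3]), array([210.6, 167.7])]]
  mouth [651.1 202.    2.9] 22.6
green holes [[array([237.9, 253.2])], [array([263.2, 166.8])]]
  mouth [638.1  70.2   4.7] 8.4
orange holes [[array([293. , 202.4]), array([293.7, 222.2])], [array([323.2, 165.4]), array([322.4, 175.3])]]
  mouth [621.  -67.5  63.3] 0.1
176 24 23 22 22 21 17 13 11  9  9  8  8  9  8  8  8 10 16 18 17 11  9  9  9  8  9  9  9
177 23 23 23 24 23 23 22 21 18 17 12 11 
[... 975 characters left out ...]
2 15 12 10  9  8  9  9  9  8  9  9  9 10
189 17 24 24 24 23 23 22 22 18 17 13 11 10 11 13 13 11 11 10  8  9  9  9  9  9  9  9 10
190 16 21 20 21 22 24 24 24 23 23 21 12 10 12 14 11 10 10 10  9  8  8  9  9  9  9  9  9
191 15 16 16 16 17 20 21 22 24 24 24 12 11 11 12 10 11 11 10  9  9  9  9  9  9 10  9  9
192 16 16 16 16 16 16 16 17 21 21 20 12 10 11 11 11 10 11  9  7  8  8  9  9  8  8  8  8
193 14 14 15 15 16 16 16 15 16 16 16 13 11 11 11 10 11 11  7  7  9  9  8  9  8  8  8  8
194 10 11 12 13 14 14 15 16 16 16 16 14 11 11 11 11 11 10  6  7  9  9 10  9  8  8  9  9
195  6  7  8  9  9 11 12 13 14 14 15 14 11 11 11 11 12  8  8  8  9  9  9  9  8  9  9  9
[ 358.93137372 -554.55269408  222.1032851 ]
```

The handle sits between the prongs, at (351,176) and (346,184). The small cup's mouth is at z 63.3, against 64 expected. I'll run one last numeric check on the other two mouths, the bowl rim and the bystanders.

```bash
python3 - <<'E'
from m3 import *
f=grab('scene');t=grab('top')
def mouth(fr,p,rx,mode):
    u=proj(fr,p)[0].astype(int); x,y=u-rx; h=cv2.cvtColor(fr['image'],cv2.COLOR_RGB2HSV)[y:y+2*rx+1,x:x+2*rx+1].astype(int)
    m=((h[:,:,1]<75)).astype(np.uint8) if mode=='cup' else ((h[:,:,2]>150)&(h[:,:,1]<70)).astype(np.uint8)
    if mode=='cup': m=cv2.morphologyEx(m,cv2.MORPH_OPEN,np.ones((3,3),np.uint8))
    n,l,s,c=cv2.connectedComponentsWithStats(m,connectivity=4); i=l[rx,rx] 
    return c[i]+[x,y],s[i,4],s[i,2:4]
for nm,p,rx in(('large',(642,195,68),17),('medium',(643.3,72,66),13)):
    a=mouth(f,p,rx,'cup');b=mouth(t,p,rx,'cup'); print(nm,a[1:],b[1:],*tri(f,a[0],t,b[0]))
for nm,fr,k,rois in(('scene',f,'scene',{'pump':(312,200,40,88),'tube':(418,215,52,46)}),('top',t,'top',{'pump':(282,215,30,42),'tube':(368,272,72,25)})):
    for n,(x,y,w,h) in rois.items(): print(nm,n,np.abs(fr['image'][y:y+h,x:x+w].astype(int)-F[k]['image'][y:y+h,x:x+w]).mean().round(2))
def ring(fr,b):
    x,y,w,h=b; g=cv2.cvtColor(fr['image'],cv2.COLOR_RGB2HSV)[y:y+h,x:x+w].astype(int); m=((g[:,:,2]>150)&(g[:,:,1]<70)).astype(np.uint8)
    k=max(cv2.findContours(m,cv2.RETR_EXTERNAL,cv2.CHAIN_APPROX_NONE)[0],key=cv2.contourArea)
    return k.reshape(-1,2)+[x,y]
k=proj(f,(665.5,-198,42))[0],proj(t,(665.5,-198,42))[0]; print('bowl centre expected px',k)
E
```

```text
large (np.int32(465), array([28, 21], dtype=int32)) (np.int32(440), array([24, 23], dtype=int32)) [642.34102427 195.44817955  66.44144686] 0.32943696756982294
medium (np.int32(255), array([21, 15], dtype=int32)) (np.int32(298), array([19, 19], dtype=int32)) [642.37579145  71.60826991  65.14464157] 0.45421007864507495
scene pump 2.78
scene tube 2.77
top pump 0.6
top tube 0.58
bowl centre expected px (array([319.48957201, 173.09602173]), array([381.37806462, 148.18434097]))
```

```bash
python3 -c "
from workcell import r
print(r.close_job())"
```

```text
the job is handed in; nothing more can be done
None
```

The job is handed in after about 32 s of the 109 s allowed: the three cups stand upright and centred in their matching saucers, the scoop sits in its rest with its handle between the prongs, and the soap pump and tube show no movement in either view.

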